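# Fill up the pot crate

### The arm

A 6-joint arm with a two-finger parallel gripper is mounted at the origin on the work surface. World frame = base frame: x ahead of the robot, y to its left, z up, the work surface at z = 0. Lengths are in m, angles in degrees, forces in N, time in s.
With the tool pointing down it reaches from about 0.35 to 0.875 m from the base axis. Payload 4.2 kg.
Tool frame: the origin (TCP) lies midway between the tips of the shut fingers; the grasp point (between the pads) lies 19 mm behind it; y points along the fingers, x is the direction in which the jaws open and shut, and the axes are right-handed (so a half turn about y gives the same grasp; the last joint's range is limited). The gripper opens to 87 mm and grips with 3 to 60 N. Pads are 19 mm wide; open, the fingers measure 117 mm over their backs; the gripper's body (75 mm by 190 mm) begins 51 mm behind the grasp point.
Start: joints at [79.446, 22.042, 0.453, 0, -68.411, -14.817], TCP at [0.268, 0.565, 0.223] pointing down, gripper open.
Joint ranges: [-179.83, 179.83], [-69.29, 118.12], [-61.27, 80.66], [-181.25, 117.63], [-171.15, -9.14], [-177.46, 177.46]. Speed limits (degrees/s): [159.86, 159.86, 180, 180, 180, 180].

### API

Orientations are given as a 3x3 rotation matrix whose columns are the frame's x, y, z axes.
In Python, from station import * gives the robot as it stands.
- The arm moves only by the tool jog_arm, never from a script. Its argument "series" is a list of rows, each a list of 3 entries, a list of its own where there are three numbers: the shift along the tool's x, y, z in m, then the turn, a rotation vector about the tool's x, y, z in degrees, then the finger opening in m, from 0 to 0.087. A call has 1 to 10 rows; each row shifts and turns the commanded pose from where the row before left it, along the tool's axes as they then stand; what a row does not reach is not made up. A row lasts 1/8 s, in which the tool goes at most 62.5 mm and 10.7 degrees, less where a joint would pass 70% of its speed; a pose out of reach is approached as far as the arm can. A call is refused whole if a number of a shift passes 0.0625 or a number of a turn 10.7, either way. A call with a gripper value outside its range is refused whole. The fingers move at their own pace and stop on an object; the grip force is fixed at half the most. Time passes only in rows, so rows that do not move let the fingers close. It gives the time, the measured TCP pose, the force and the opening at its end, in the units of the state.
- sense(): the state, without advancing time (a new reading comes with each control period).
- capture(name): name is "side" or "top"; returns the picture (420x560x3 uint8, red, green, blue); there is no depth.
- camera_info(name): a dict with "fx", "fy", "cx", "cy" (pixels), "rvec" (rotation vector, rad) and "tvec" (3), from world to camera coordinates, as OpenCV has them. Camera axes: x right, y down, z forward; pixel columns grow to the right and rows downward; lengths in m; the calibration is good to about 2 mm. A picture is of the moment at which its call begins. camera_info takes no time and is no camera call.
- finish_job(): hands the job in, once; it reports no verdict.
The state is a dict: "time_s": time; "joints": joint angles; "joint_velocities": joint speeds; "effort": joint torques, N m; "tcp_pos": TCP position; "ee_rot": TCP orientation; "wrist_force": force on the tool from outside, world axes, zero at the start; "moment": the same for the moment, N m; "gripper_width": opening from 0.0 (shut) to 1.0 (fully open).
Only numpy, scipy, OpenCV 4.12 (cv2) and the standard library are available. Lean on these libraries where they do the work, as an engineer would, in place of code of your own. Each camera call takes 0.05 s, during which the arm holds its last target. There are 200 camera calls.

### The job

Finish packing the plywood crate: take the two clay bottle vases off the ware board and put them, one after the other, into the crate's two empty pockets, one to a pocket, each standing upright on the pocket floor like those already packed. The clay is thin and brittle, so grip lightly, lower each vase all the way down before letting go, and do not knock or tip over any vase. Leave the upturned bowl and the banding wheel where they are.

Things in the scene. Friction and masses are not known exactly. Their poses are not given: they have to be found in the camera images.
- vase_a: bottle vase to pack, thin red-brown unglazed clay, 0.26 kg, round, 150 mm high: foot 46 mm across, belly 64 mm, straight neck 28 mm across from 104 mm up to the mouth at 150. Origin: centre of the foot's underside, z up the neck. Stands on the ware board. Brittle: breaks if a finger presses over 50 N (20 to 30 holds well), if set down or knocked with over 75 N, or if let fall over 10 mm
- vase_b: the other vase on the ware board, identical to vase_a
- packed_1: same bottle vase as vase_a, already standing in one of the crate's pockets at the start (which pocket varies); origin at the centre of its foot, z up its neck
- packed_2: same bottle vase as vase_a, already standing in one of the crate's pockets at the start (which pocket varies); origin at the centre of its foot, z up its neck
- packed_3: same bottle vase as vase_a, already standing in one of the crate's pockets at the start (which pocket varies); origin at the centre of its foot, z up its neck
- packed_4: same bottle vase as vase_a, already standing in one of the crate's pockets at the start (which pocket varies); origin at the centre of its foot, z up its neck
- crate: open plywood crate, fixed, 180 mm (x) by 264 mm (y): 2 by 3 pockets, each 78 by 78 mm inside. Floor 9 mm thick, outer walls 9 mm thick and 95 mm high, dividers 6 mm thick with tops 80 mm above the table. Four pockets hold a vase (mouth 159 mm above the table), two are empty; which ones varies, as do the crate's place, side and turn. Origin: centre of its underside, z up
- pocket0 (a point): centre of the floor of a crate pocket (9 mm above the table), at x -42 mm, y -84 mm in the crate's frame; it does not tell whether the pocket is full
- pocket1 (a point): centre of the floor of a crate pocket (9 mm above the table), at x -42 mm, y +0 mm in the crate's frame; it does not tell whether the pocket is full
- pocket2 (a point): centre of the floor of a crate pocket (9 mm above the table), at x -42 mm, y +84 mm in the crate's frame; it does not tell whether the pocket is full
- pocket3 (a point): centre of the floor of a crate pocket (9 mm above the table), at x +42 mm, y -84 mm in the crate's frame; it does not tell whether the pocket is full
- pocket4 (a point): centre of the floor of a crate pocket (9 mm above the table), at x +42 mm, y +0 mm in the crate's frame; it does not tell whether the pocket is full
- pocket5 (a point): centre of the floor of a crate pocket (9 mm above the table), at x +42 mm, y +84 mm in the crate's frame; it does not tell whether the pocket is full
- board: ware board: plain wooden plank 140 mm (its x) by 280 mm (its y), 18 mm thick, fixed to the table, on which the two vases to be packed stand, 90 to 190 mm apart (centres). Origin at the centre of its underside
- bowl: bystander: white bowl lying upside down, 164 mm across, 54 mm high; origin at the centre of its underside
- wheel: bystander: banding wheel, a round aluminium turntable plate 164 mm across on a grey foot, 80 mm high; origin at the centre of its underside
Things that resemble listed ones, but are neither listed nor needed, are in the scene too. Leave any blue look-alike of the packed_3 alone.

How it is judged (in metres and radians):
On the way:
1. one of the two vases from the board stands upright on the floor of an empty pocket, released (((x of vase_a in the frame of crate between -0.081 and 0.081 m and y of vase_a in the frame of crate between -0.123 and 0.123 m and z of vase_a in the frame of crate between 0.004 and 0.015 m and angle between vase_a's own z axis and vertical below 0.12 rad and linear speed of vase_a below 0.03 m/s and contact force between vase_a and the fingers below 0.1 N) or (x of vase_b in the frame of crate between -0.081 and 0.081 m and y of vase_b in the frame of crate between -0.123 and 0.123 m and z of vase_b in the frame of crate between 0.004 and 0.015 m and angle between vase_b's own z axis and vertical below 0.12 rad and linear speed of vase_b below 0.03 m/s and contact force between vase_b and the fingers below 0.1 N))), for 0.2 s.
At the end, for the whole second after the job is handed in: all six vases stand in the crate, one in each pocket: foot on the pocket floor (within 6 mm), upright within 0.12 rad, released and at rest (x of vase_a in the frame of crate between -0.081 and 0.081 m and y of vase_a in the frame of crate between -0.123 and 0.123 m and z of vase_a in the frame of crate between 0.004 and 0.015 m and angle between each of vase_a, vase_b, packed_1, packed_2, packed_3, packed_4's own z axis and vertical below 0.12 rad and linear speed of each of vase_a, vase_b, packed_1, packed_2, packed_3, packed_4 below 0.03 m/s and contact force between each of vase_a, vase_b, packed_1, packed_2, packed_3, packed_4 and the fingers below 0.1 N and x of vase_b in the frame of crate between -0.081 and 0.081 m and y of vase_b in the frame of crate between -0.123 and 0.123 m and z of vase_b in the frame of crate between 0.004 and 0.015 m and x of packed_1 in the frame of crate between -0.081 and 0.081 m and y of packed_1 in the frame of crate between -0.123 and 0.123 m and z of packed_1 in the frame of crate between 0.004 and 0.015 m and x of packed_2 in the frame of crate between -0.081 and 0.081 m and y of packed_2 in the frame of crate between -0.123 and 0.123 m and z of packed_2 in the frame of crate between 0.004 and 0.015 m and x of packed_3 in the frame of crate between -0.081 and 0.081 m and y of packed_3 in the frame of crate between -0.123 and 0.123 m and z of packed_3 in the frame of crate between 0.004 and 0.015 m and x of packed_4 in the frame of crate between -0.081 and 0.081 m and y of packed_4 in the frame of crate between -0.123 and 0.123 m and z of packed_4 in the frame of crate between 0.004 and 0.015 m); the robot touches nothing.
It fails at once if a vase is squeezed: the fingers press it with more than 50 N each, 100 N together (contact force between any of vase_a, vase_b, packed_1, packed_2, packed_3, packed_4 and the fingers above 100 N).
It fails at once if a vase is set down or knocked against the crate or the board with more than 75 N (contact force between any of vase_a, vase_b, packed_1, packed_2, packed_3, packed_4 and crate above 75 N or contact force between any of vase_a, vase_b and board above 75 N).
It fails at once if a vase is let fall (out of the fingers and moving faster than 0.5 m/s, a drop of about 13 mm) ((linear speed of vase_a above 0.5 m/s and contact force between vase_a and the fingers below 0.1 N) or (linear speed of vase_b above 0.5 m/s and contact force between vase_b and the fingers below 0.1 N) or (linear speed of packed_1 above 0.5 m/s and contact force between packed_1 and the fingers below 0.1 N) or (linear speed of packed_2 above 0.5 m/s and contact force between packed_2 and the fingers below 0.1 N) or (linear speed of packed_3 above 0.5 m/s and contact force between packed_3 and the fingers below 0.1 N) or (linear speed of packed_4 above 0.5 m/s and contact force between packed_4 and the fingers below 0.1 N)).
It fails at once if a vase is tipped over (more than 60 degrees from upright) (angle between any of vase_a, vase_b, packed_1, packed_2, packed_3, packed_4's own z axis and vertical above 1.05 rad).
It fails at once if the bowl or the wheel is moved more than 30 mm (distance of any of bowl, wheel from where it was at the start of the episode above 0.03 m).
It also fails if it takes over 54 s, if anything falls off the work surface, if the arm or the gripper's body presses on something with over 40 N, if the wrist force passes 120 N, or if a joint passes its speed limit or range.

## Working session

There is one attempt and no reset: what is moved stays moved. The work goes in short steps, Python scripts to look and compute and a tool call to move; the robot and the scene stay as the last step left them, time stands still between calls to the robot, and variables do not carry over. Pictures are saved under pics/ and viewed, about 8 in all and at most 12, crops included, and the job is handed in when it is done.

Besides the shell and the picture viewer there is one more tool, called after "Emit:" as a command line: name --argument value ..., lists and objects as JSON in quotes. jog_arm: Moves the arm, as the interface text tells. Its arguments: {"type":"object","properties":{"series":{"type":"array","items":{"type":"array"}}},"required":["series"]}

```bash
mkdir -p pics; ls
python3 - <<'E'
from station import *
import cv2
for n in("top","side"):
    im=capture(n); cv2.imwrite(f"pics/{n}0.png",im[:,:,::-1]); print(camera_info(n))
print(sense())
E
```

```text
pics
{'fx': 379.84731083070386, 'fy': 379.84731083070386, 'cx': 282.56745043650506, 'cy': 203.29174845088045, 'rvec': array([ 2.14997359, -2.1155067 ,  0.22781646]), 'tvec': array([0.0103841 , 0.52682344, 0.97519248])}
{'fx': 392.0138493037991, 'fy': 392.0138493037991, 'cx': 282.2533298766165, 'cy': 212.0501038209687, 'rvec': array([ 2.00100226, -0.49366301,  0.29061929]), 'tvec': array([-0.48411845,  0.20130042,  0.84055915])}
{'time_s': 0.1, 'joints': array([ 7.94454144e+01,  2.20876318e+01,  3.87538377e-01, -2.17216819e-02,
       -6.84109745e+01, -1.48156934e+01]), 'joint_velocities': array([ 0.03531152, -0.19499002,  0.18981418,  0.11976155, -0.00377207,
       -0.05816293]), 'effort': array([-8.32093683e-04, -3.91691351e+01,  1.87934411e+01,  4.23195630e+00,
        1.34340132e-02, -6.73641375e-05]), 'tcp_pos': array([0.26757252, 0.56424215, 0.22156437]), 'ee_rot': array([[-4.28592146e-01, -7.01629286e-04,  9.03497803e-01],
       [-9.03495941e-01, -1.84110649e-03, -4.28592692e-01],
       [ 1.96414885e-03, -9.99998059e-01,  1.55164568e-04]]), 'wrist_force': array([-0.14863246, -0.30408806,  0.13183456]), 'moment': array([ 0.00327583, -0.00429485, -0.00469638]), 'gripper_width': 1.0006798105416048}
```

View pics/top0.png

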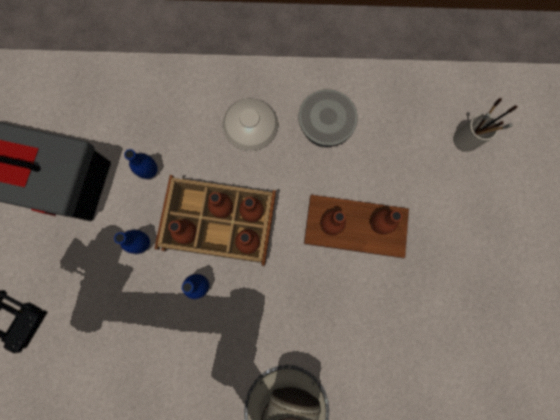

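View pics/side0.png

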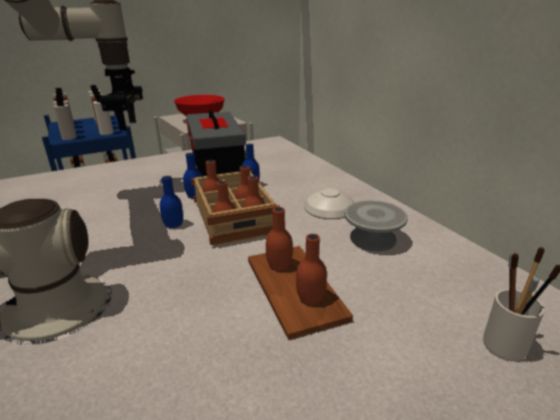

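The top view shows red-brown vases on the board, with mouths at about (340,211) and (396,215). The crate is at (217,220), with empty pockets at about (193,200) and (217,235). Possible confusions are the four packed red vases at (213,197), (257,202), (185,225) and (245,237), and the blue look-alikes at (143,165), (134,240) and (195,287). I want the two red ones on the board, and I'll check them in a close crop.

```bash
cat > h.py <<'E'
import numpy as np, cv2
from station import *
def cam(n):
    c=camera_info(n); R=cv2.Rodrigues(np.array(c["rvec"]))[0]; K=np.array([[c["fx"],0,c["cx"]],[0,c["fy"],c["cy"]],[0,0,1]])
    return K,R,np.array(c["tvec"])
def ray(n,px,z):
    K,R,t=cam(n); o=-R.T@t; d=R.T@np.linalg.inv(K)@np.array([px[0],px[1],1.])
    return o+d*(z-o[2])/d[2]
def proj(n,p):
    K,R,t=cam(n); return cv2.projectPoints(np.array(p,float).reshape(-1,3),cv2.Rodrigues(R)[0],t,K,None)[0].reshape(-1,2)
def crop(im,x0,y0,x1,y1,s):
    c=cv2.resize(im[y0:y1,x0:x1,::-1],None,fx=s,fy=s,interpolation=cv2.INTER_CUBIC)
    c=np.clip(c.astype(float)*1.6,0,255).astype(np.uint8)
    for x in range(-(-x0//10)*10,x1,10): cv2.line(c,(int((x-x0+.5)*s),0),(int((x-x0+.5)*s),10 if x%50 else 22),(255,255,255),1)
    for y in range(-(-y0//10)*10,y1,10): cv2.line(c,(0,int((y-y0+.5)*s)),(10 if y%50 else 22,int((y-y0+.5)*s)),(255,255,255),1)
    return c
E
python3 - <<'E'
from h import *
t=cv2.imread("pics/top0.png")[:,:,::-1]; s=cv2.imread("pics/side0.png")[:,:,::-1]
a=crop(t,150,170,280,270,4.5); b=crop(t,300,185,420,265,4.5)
W=max(a.shape[1],b.shape[1])
cv2.imwrite("pics/c1.png",a); 
b2=crop(t,300,190,415,260,3.4); s2=crop(s,185,150,360,335,3.2)
cv2.imwrite("pics/c2.png",crop(t,300,185,420,265,6)); cv2.imwrite("pics/c3.png",s2)
# masks
for nm,ims in(("top",t),("side",s)):
    h=cv2.cvtColor(np.ascontiguousarray(ims),cv2.COLOR_RGB2HSV)
    print(nm,[tuple(h[y,x]) for x,y in ([(333,222),(320,240),(265,215),(193,200),(240,100)] if nm=="top" else [(278,250),(290,300),(210,225)])])
print(ray("top",(340,211),.168),ray("top",(396,215),.168),ray("top",(217,220),0.09))
E
```

```text
top [(np.uint8(8), np.uint8(182), np.uint8(56)), (np.uint8(11), np.uint8(179), np.uint8(97)), (np.uint8(16), np.uint8(122), np.uint8(136)), (np.uint8(16), np.uint8(137), np.uint8(143)), (np.uint8(19), np.uint8(39), np.uint8(125))]
side [(np.uint8(7), np.uint8(186), np.uint8(78)), (np.uint8(11), np.uint8(179), np.uint8(118)), (np.uint8(14), np.uint8(140), np.uint8(84))]
[ 0.48778829 -0.11548319  0.168     ] [ 0.4805297  -0.24947946  0.168     ] [0.47225563 0.18693462 0.09      ]
```

View pics/c1.png

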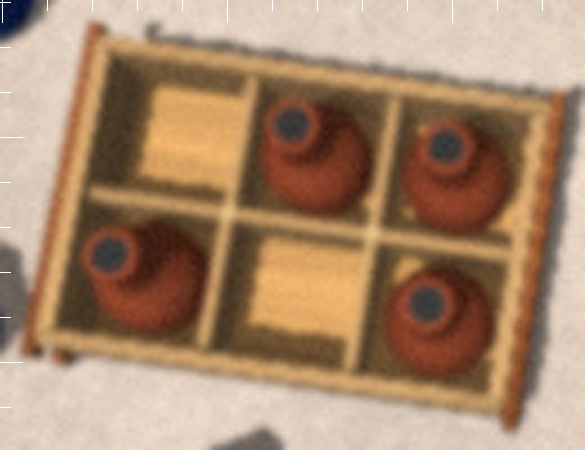

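View pics/c2.png

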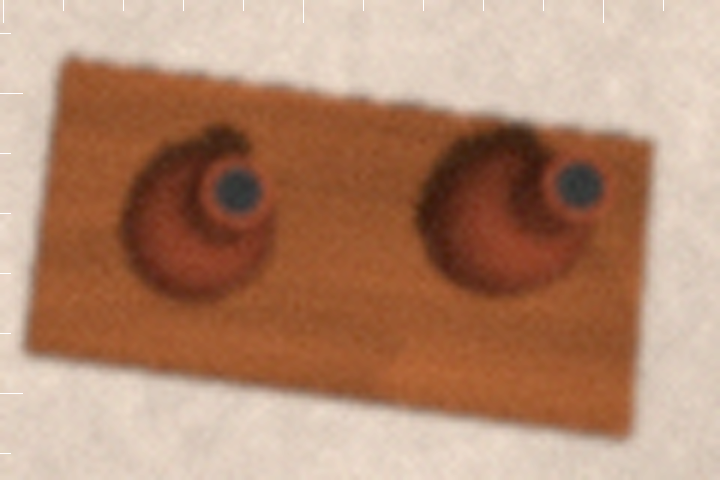

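The crops confirm two red vases on the board, with grey mouths at about (339,216) and (396,215.5). The crate's upper-left and lower-middle pockets are empty, with divider crossings at crop positions (228,213) and (373,235). Next I compute the poses.

Run:
```python
from h import *
np.set_printoptions(precision=4,suppress=True)
t=cv2.imread("pics/top0.png")[:,:,::-1]
def disc(im,seed,r=8):
    h=cv2.cvtColor(np.ascontiguousarray(im),cv2.COLOR_RGB2HSV); x,y=seed
    big=cv2.resize(im[y-r:y+r+1,x-r:x+r+1],None,fx=8,fy=8,interpolation=cv2.INTER_CUBIC)
    hs=cv2.cvtColor(big,cv2.COLOR_RGB2HSV); m=(hs[...,1]<90).astype(np.uint8)
    n,l,st,c=cv2.connectedComponentsWithStats(m); k=[i for i in range(1,n) if st[i,4]>200]; 
    k=min(k,key=lambda i:np.hypot(*(c[i]-8*(r+.5)))); return (c[k]+.5)/8-.5+[x-r,y-r], st[k,4]/64
for s,z in [((339,216),.168),((396,215),.168),((214,197),.159),((248,202),.159),((174,226),.159),((245,237),.159)]:
    p,a=disc(t,s); print(p,a,ray("top",p,z))
f=lambda x,y:(150+x/4.5-.5,170+y/4.5-.5)
A=ray("top",f(228,213),.08);B=ray("top",f(373,235),.08);print("cross",A,B,np.linalg.norm(A-B))
C=[ray("top",f(*q),.095) for q in[(97,38),(553,103),(510,408),(40,342)]]
print(np.array(C),np.mean(C,0),[np.linalg.norm(C[i]-C[i-1]) for i in range(4)])
d=(A-B)/np.linalg.norm(A-B); print("yaw y-axis from world y",np.degrees(np.arctan2(-d[0],d[1])), (A+B)/2)
g=lambda x,y:(300+x/6-.5,185+y/6-.5)
for q in[(65,58),(652,138),(632,437),(27,350)]: print("board",ray("top",g(*q),.018))
s=cv2.imread("pics/side0.png")[:,:,::-1]
for p in ([.4824,-.1155,.168],[.48,-.25,.168]): print(proj("side",p))
```

```text
[339.1841 216.4271] 35.21875 [ 0.4747 -0.1133  0.168 ]
[396.1329 215.4318] 34.4375 [ 0.4795 -0.2498  0.168 ]
[214.4144 197.2124] 34.1875 [0.5175 0.1853 0.159 ]
[248.7092 202.1345] 34.625 [0.507  0.1027 0.159 ]
[173.9143 226.1597] 37.484375 [0.4459 0.2772 0.159 ]
[244.4348 237.2183] 38.796875 [0.4225 0.1102 0.159 ]
cross [0.4812 0.2322 0.08  ] [0.4699 0.1486 0.08  ] 0.084292980663193
[[0.5794 0.3098 0.095 ]
 [0.5462 0.0467 0.095 ]
 [0.3721 0.0673 0.095 ]
 [0.4046 0.3293 0.095 ]] [0.4756 0.1883 0.095 ] [np.float64(0.17589444722991426), np.float64(0.2651889705750919), np.float64(0.17526598492969475), np.float64(0.2639927535924299)]
yaw y-axis from world y -7.706587534968519 [0.4755 0.1904 0.08  ]
board [ 0.5602 -0.0593  0.018 ]
board [ 0.5272 -0.3339  0.018 ]
board [ 0.3886 -0.318   0.018 ]
board [ 0.4237 -0.0419  0.018 ]
[[280.4326 209.2926]]
[[311.0298 237.2222]]
```

View pics/c3.png

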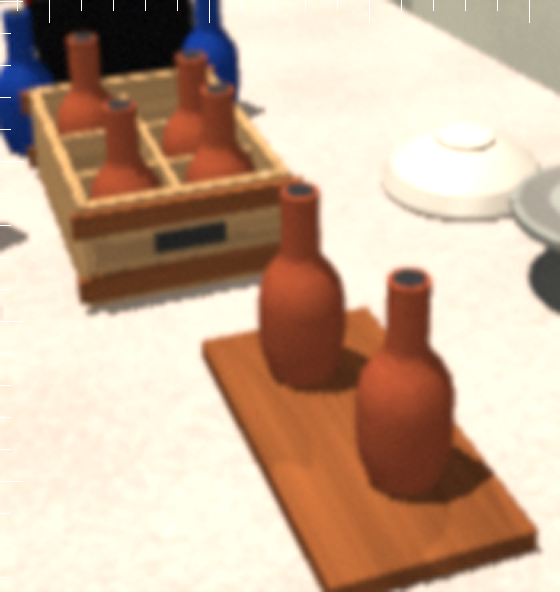

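Vase a is at (.475,-.113) and vase b at (.480,-.250). The crate centre is about (.4755,.189) with yaw about -7.4°. The predicted centres of the full pockets match the measured mouths to about 2 mm, and the 264 mm outside length checks. The 176 mm side reads 4 mm short because my rim clicks were rough. Empty pockets are pocket5, about (.528,.267), and pocket1, about (.434,.194). The side view agrees: vase a's mouth is at (278,208) and b's at (312,236).

I'll keep the tool orientation constant and start moving.

Emit:
jog_arm --series '[[[0.034, -0.003, 0.031], [0, 0, 0], 0.087], [[0.034, -0.003, 0.031], [0, 0, 0], 0.087], [[0.034, -0.003, 0.031], [0, 0, 0], 0.087], [[0.034, -0.003, 0.031], [0, 0, 0], 0.087], [[0.034, -0.003, 0.031], [0, 0, 0], 0.087], [[0.034, -0.003, 0.031], [0, 0, 0], 0.087], [[0.034, -0.003, 0.031], [0, 0, 0], 0.087], [[0.034, -0.003, 0.031], [0, 0, 0], 0.087], [[0.034, -0.003, 0.031], [0, 0, 0], 0.087], [[0.034, -0.003, 0.031], [0, 0, 0], 0.087]]'

```text
time_s: 1.35
tcp_pos: [0.4021, 0.1231, 0.2525]
ee_rot: [[-0.428, -0.0, 0.904], [-0.904, -0.0, -0.428], [0.0, -1.0, -0.0]]
wrist_force: [1.0, 1.2, 0.7]
gripper_width: 0.995
```

Emit:
jog_arm --series '[[[0.03, 0, 0.0275], [0, 0, 0], 0.087], [[0.03, 0, 0.0275], [0, 0, 0], 0.087], [[0.03, 0, 0.0275], [0, 0, 0], 0.087], [[0.03, 0, 0.0275], [0, 0, 0], 0.087], [[0.03, 0, 0.0275], [0, 0, 0], 0.087], [[0, 0, 0], [0, 0, 0], 0.087], [[0, 0, 0], [0, 0, 0], 0.087]]'

```text
time_s: 2.22
tcp_pos: [0.4618, -0.0697, 0.2522]
ee_rot: [[-0.429, -0.001, 0.903], [-0.903, 0.0, -0.429], [0.0, -1.0, -0.001]]
wrist_force: [0.1, 0.2, 0.5]
gripper_width: 0.998
```

Run:
```python
from h import *
np.set_printoptions(precision=5,suppress=True)
s=sense();print(s["tcp_pos"],s["ee_rot"],s["wrist_force"],s["joints"])
print(s["ee_rot"].T@(np.array([.4747,-.1133,.128])-s["tcp_pos"]))
a=capture("side");b=capture("top")
c=np.hstack([cv2.resize(x,None,fx=.7,fy=.7)[:,:,::-1] for x in(a,b)]);cv2.imwrite("pics/m1.png",c)
```

```text
[ 0.46175 -0.06967  0.25217] [[-0.42895 -0.00088  0.90333]
 [-0.90333  0.00022 -0.42895]
 [ 0.00018 -1.      -0.00089]] [0.12619 0.15652 0.45051] [ 11.41586   5.15107 -17.80646  -0.02409 -67.08958  53.19279]
[0.03384 0.12415 0.03052]
```

Emit:
jog_arm --series '[[[0.017, 0, 0.015], [0, 0, 0], 0.087], [[0.017, 0, 0.015], [0, 0, 0], 0.087], [[0, 0.02, 0], [0, 0, 0], 0.087], [[0, 0.02, 0], [0, 0, 0], 0.087], [[0, 0, 0], [0, 0, 0], 0.087], [[0, 0, 0], [0, 0, 0], 0.087]]'

```text
time_s: 3.08
tcp_pos: [0.4753, -0.1128, 0.2135]
ee_rot: [[-0.427, 0.002, 0.904], [-0.904, -0.0, -0.427], [-0.0, -1.0, 0.002]]
wrist_force: [-0.8, 0.7, -0.4]
gripper_width: 1.002
```

Run:
```python
from h import *
np.set_printoptions(precision=5,suppress=True)
s=sense();print(s["tcp_pos"])
print(s["ee_rot"].T@(np.array([.4747,-.1133,.128])-s["tcp_pos"]))
a=capture("side");b=capture("top")
c=np.hstack([crop(a,210,130,360,290,2.6),crop(b,290,165,420,265,2.6)[:, :] if 0 else cv2.copyMakeBorder(crop(b,290,165,430,265,2.6),0,416-260,0,0,0)]);cv2.imwrite("pics/m1.png",c);print(c.shape)
```

```text
[ 0.47529 -0.11284  0.21352]
[ 0.0007   0.08552 -0.00048]
(416, 754, 3)
```

View pics/m1.png

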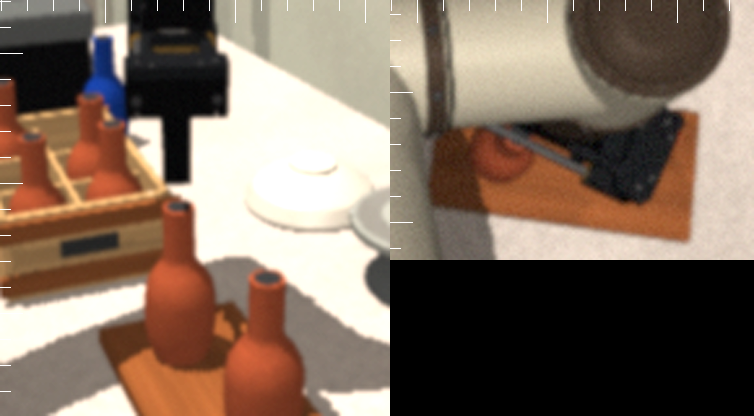

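The side crop shows the finger pair at about x=177, straight over vase a's mouth at (178,207), so it is aligned. Next I descend and close.

Emit:
jog_arm --series '[[[0, 0.02, 0], [0, 0, 0], 0.087], [[0, 0.02, 0], [0, 0, 0], 0.087], [[0, 0.02, 0], [0, 0, 0], 0.087], [[0, 0.015, 0], [0, 0, 0], 0.087], [[0, 0.01, 0], [0, 0, 0], 0.087], [[0, 0, 0], [0, 0, 0], 0.087], [[0, 0, 0], [0, 0, 0], 0.05], [[0, 0, 0], [0, 0, 0], 0.04]]'

```text
time_s: 4.18
tcp_pos: [0.4752, -0.1133, 0.1283]
ee_rot: [[-0.428, 0.002, 0.904], [-0.904, 0.0, -0.428], [-0.001, -1.0, 0.001]]
wrist_force: [0.5, 1.0, 0.0]
gripper_width: 0.852
```

Emit:
jog_arm --series '[[[0, 0, 0], [0, 0, 0], 0.036], [[0, 0, 0], [0, 0, 0], 0.032], [[0, 0, 0], [0, 0, 0], 0.028], [[0, 0, 0], [0, 0, 0], 0.024], [[0, 0, 0], [0, 0, 0], 0.02], [[0, 0, 0], [0, 0, 0], 0.015], [[0, 0, 0], [0, 0, 0], 0.01], [[0, 0, 0], [0, 0, 0], 0.01]]'

```text
time_s: 5.18
tcp_pos: [0.4748, -0.1133, 0.1275]
ee_rot: [[-0.429, 0.0, 0.904], [-0.904, 0.0, -0.429], [-0.0, -1.0, 0.0]]
wrist_force: [0.0, 0.3, -0.5]
gripper_width: 0.305
```

Emit:
jog_arm --series '[[[0, 0, 0], [0, 0, 0], 0.01], [[0, -0.005, 0], [0, 0, 0], 0.01], [[0, -0.01, 0], [0, 0, 0], 0.01], [[0, -0.01, 0], [0, 0, 0], 0.01], [[0, 0, 0], [0, 0, 0], 0.01]]'

```text
time_s: 5.8
tcp_pos: [0.4755, -0.1133, 0.1538]
ee_rot: [[-0.428, 0.003, 0.904], [-0.904, 0.0, -0.428], [-0.001, -1.0, 0.003]]
wrist_force: [0.2, 0.3, -2.2]
gripper_width: 0.305
```

Emit:
jog_arm --series '[[[0, -0.015, 0], [0, 0, 0], 0.01], [[0, -0.025, 0], [0, 0, 0], 0.01], [[0, -0.035, 0], [0, 0, 0], 0.01], [[0, -0.035, 0], [0, 0, 0], 0.01], [[0, -0.025, 0], [0, 0, 0], 0.01], [[-0.005, -0.01, -0.002], [0, 0, 0], 0.01], [[-0.015, 0, -0.005], [0, 0, 0], 0.01], [[-0.025, 0, -0.008], [0, 0, 0], 0.01], [[-0.03, 0, -0.01], [0, 0, 0], 0.01], [[-0.03, 0, -0.01], [0, 0, 0], 0.01]]'

```text
time_s: 7.05
tcp_pos: [0.4872, -0.0017, 0.2957]
ee_rot: [[-0.428, -0.003, 0.904], [-0.904, -0.0, -0.428], [0.002, -1.0, -0.003]]
wrist_force: [0.9, -0.4, -2.4]
gripper_width: 0.305
```

Emit:
jog_arm --series '[[[-0.03, 0, -0.01], [0, 0, 0], 0.01], [[-0.03, 0, -0.01], [0, 0, 0], 0.01], [[-0.03, 0, -0.01], [0, 0, 0], 0.01], [[-0.03, 0, -0.01], [0, 0, 0], 0.01], [[-0.03, 0, -0.01], [0, 0, 0], 0.01], [[-0.03, 0, -0.01], [0, 0, 0], 0.01], [[-0.03, 0, -0.01], [0, 0, 0], 0.01], [[-0.02, 0, -0.005], [0, 0, 0], 0.01], [[-0.01, 0, -0.003], [0, 0, 0], 0.01], [[0, 0, 0], [0, 0, 0], 0.01]]'

```text
time_s: 8.3
tcp_pos: [0.5202, 0.247, 0.2969]
ee_rot: [[-0.428, -0.001, 0.904], [-0.904, -0.001, -0.428], [0.001, -1.0, -0.001]]
wrist_force: [-1.0, -0.0, -2.6]
gripper_width: 0.309
```

Run:
```python
from h import *
np.set_printoptions(precision=5,suppress=True)
s=sense();print(s["tcp_pos"],s["wrist_force"],s["ee_rot"])
c=np.array([.4755,.189]);
for th in(-7.1,-7.7):
  a=np.radians(th);R=np.array([[np.cos(a),-np.sin(a)],[np.sin(a),np.cos(a)]])
  print(c+R@[.042,.084],c+R@[-.042,0])
print(s["ee_rot"].T@(np.array([.5283,.2668,.119])-s["tcp_pos"]))
```

```text
[0.52018 0.24703 0.2969 ] [-0.95844 -0.02807 -2.58522] [[-0.42806 -0.00112  0.90375]
 [-0.90375 -0.00087 -0.42806]
 [ 0.00127 -1.      -0.00064]]
[0.52756 0.26716] [0.43382 0.19419]
[0.52838 0.26662] [0.43388 0.19463]
[-0.02156  0.17788 -0.00101]
```

Emit:
jog_arm --series '[[[-0.011, 0, 0], [0, 0, 0], 0.01], [[-0.0105, 0, -0.001], [0, 0, 0], 0.01], [[0, 0.015, 0], [0, 0, 0], 0.01], [[0, 0.025, 0], [0, 0, 0], 0.01], [[0, 0.025, 0], [0, 0, 0], 0.01], [[0, 0.015, 0], [0, 0, 0], 0.01], [[0, 0, 0], [0, 0, 0], 0.01], [[0, 0, 0], [0, 0, 0], 0.01]]'

```text
time_s: 9.3
tcp_pos: [0.5294, 0.2669, 0.2185]
ee_rot: [[-0.428, 0.002, 0.904], [-0.904, 0.001, -0.428], [-0.002, -1.0, 0.001]]
wrist_force: [0.5, -0.2, -1.6]
gripper_width: 0.31
```

Run:
```python
from h import *
np.set_printoptions(precision=5,suppress=True)
s=sense();print(s["tcp_pos"],s["wrist_force"])
print(s["ee_rot"].T@(np.array([.528,.2668,.119])-s["tcp_pos"]))
a=capture("side");b=capture("top")
c=np.hstack([crop(a,185,100,285,240,4),crop(b,150,170,250,270,4) if 0 else cv2.copyMakeBorder(crop(b,150,150,245,270,4),0,80,0,0,0)]);cv2.imwrite("pics/m2.png",c);print(c.shape)
```

```text
[0.52935 0.26693 0.21852] [ 0.52657 -0.15804 -1.59222]
[ 0.00085  0.09952 -0.00129]
(560, 780, 3)
```

View pics/m2.png

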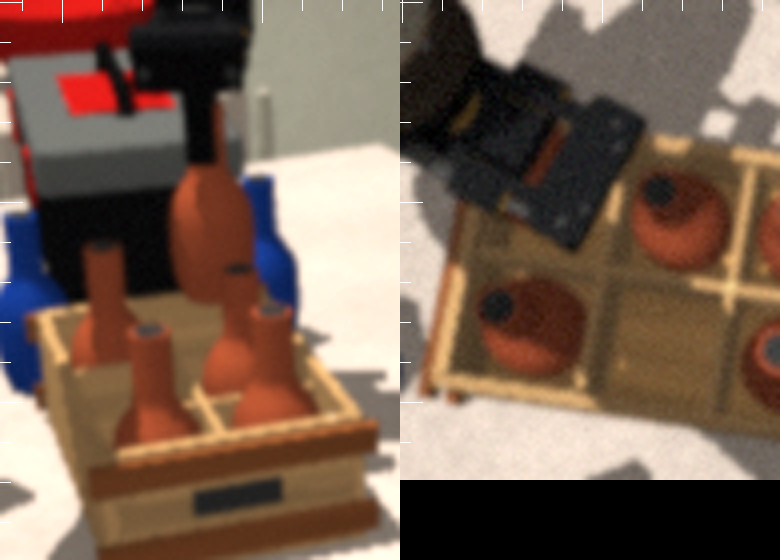

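Vase a hangs nearly upright over pocket5, and the pocket is clear. I lower it slowly and watch the wrist force.

Emit:
jog_arm --series '[[[0.001, 0.01, -0.001], [0, 0, 0], 0.01], [[0, 0.015, 0], [0, 0, 0], 0.01], [[0, 0.015, 0], [0, 0, 0], 0.01], [[0, 0.015, 0], [0, 0, 0], 0.01], [[0, 0.015, 0], [0, 0, 0], 0.01], [[0, 0.01, 0], [0, 0, 0], 0.01], [[0, 0.006, 0], [0, 0, 0], 0.01], [[0, 0.003, 0], [0, 0, 0], 0.01], [[0, 0, 0], [0, 0, 0], 0.01]]'

```text
time_s: 10.52
tcp_pos: [0.5275, 0.2663, 0.1287]
ee_rot: [[-0.428, 0.0, 0.904], [-0.904, 0.0, -0.428], [-0.0, -1.0, 0.0]]
wrist_force: [0.7, 0.3, -1.8]
gripper_width: 0.31
```

Emit:
jog_arm --series '[[[0, 0.002, 0], [0, 0, 0], 0.01], [[0, 0.002, 0], [0, 0, 0], 0.01], [[0, 0.002, 0], [0, 0, 0], 0.01], [[0, 0.001, 0], [0, 0, 0], 0.01], [[0, 0, 0], [0, 0, 0], 0.01]]'

```text
time_s: 11.15
tcp_pos: [0.5274, 0.2662, 0.1215]
ee_rot: [[-0.428, -0.0, 0.904], [-0.904, -0.0, -0.428], [0.0, -1.0, -0.0]]
wrist_force: [-0.5, 0.8, -2.5]
gripper_width: 0.309
```

Emit:
jog_arm --series '[[[0, 0.001, 0], [0, 0, 0], 0.01], [[0, 0.001, 0], [0, 0, 0], 0.01], [[0, 0.001, 0], [0, 0, 0], 0.01], [[0, 0, 0], [0, 0, 0], 0.01]]'

```text
time_s: 11.65
tcp_pos: [0.5274, 0.2662, 0.1186]
ee_rot: [[-0.428, 0.0, 0.904], [-0.904, 0.0, -0.428], [-0.0, -1.0, 0.0]]
wrist_force: [0.3, 0.3, -1.3]
gripper_width: 0.305
```

Emit:
jog_arm --series '[[[0, 0.001, 0], [0, 0, 0], 0.01], [[0, 0, 0], [0, 0, 0], 0.01]]'

```text
time_s: 11.9
tcp_pos: [0.5276, 0.2662, 0.1185]
ee_rot: [[-0.428, 0.001, 0.904], [-0.904, 0.0, -0.428], [-0.001, -1.0, 0.001]]
wrist_force: [-1.3, -0.1, 5.2]
gripper_width: 0.305
```

The force has turned from -2.5 to +5 N at TCP .1185, as expected for the foot resting on the floor. I release gently and withdraw.

Emit:
jog_arm --series '[[[0, 0, 0], [0, 0, 0], 0.03], [[0, 0, 0], [0, 0, 0], 0.038], [[0, 0, 0], [0, 0, 0], 0.046], [[0, 0, 0], [0, 0, 0], 0.05], [[0, 0, 0], [0, 0, 0], 0.05], [[0, 0, 0], [0, 0, 0], 0.05]]'

```text
time_s: 12.65
tcp_pos: [0.5274, 0.2662, 0.1175]
ee_rot: [[-0.428, 0.0, 0.904], [-0.904, 0.0, -0.428], [-0.0, -1.0, 0.0]]
wrist_force: [0.3, -0.1, -0.3]
gripper_width: 0.57
```

Emit:
jog_arm --series '[[[0, -0.005, 0], [0, 0, 0], 0.05], [[0, -0.015, 0], [0, 0, 0], 0.05], [[0, -0.025, 0], [0, 0, 0], 0.05], [[0, -0.03, 0], [0, 0, 0], 0.05], [[0, -0.03, 0], [0, 0, 0], 0.05], [[0, 0, 0], [0, 0, 0], 0.06]]'

```text
time_s: 13.4
tcp_pos: [0.5289, 0.2672, 0.2268]
ee_rot: [[-0.428, 0.007, 0.904], [-0.904, 0.005, -0.428], [-0.007, -1.0, 0.004]]
wrist_force: [-0.6, 0.5, -0.0]
gripper_width: 0.627
```

Emit:
jog_arm --series '[[[0.015, -0.01, 0.005], [0, 0, 0], 0.07], [[0.035, 0, 0.013], [0, 0, 0], 0.087], [[0.04, 0, 0.0145], [0, 0, 0], 0.087], [[0.04, 0, 0.0145], [0, 0, 0], 0.087], [[0.04, 0, 0.0145], [0, 0, 0], 0.087], [[0.04, 0, 0.0145], [0, 0, 0], 0.087], [[0.04, 0, 0.0145], [0, 0, 0], 0.087], [[0.04, 0, 0.0145], [0, 0, 0], 0.087], [[0.04, 0, 0.0145], [0, 0, 0], 0.087], [[0.04, 0, 0.0145], [0, 0, 0], 0.087]]'

```text
time_s: 14.65
tcp_pos: [0.4885, -0.1275, 0.2324]
ee_rot: [[-0.429, -0.001, 0.903], [-0.903, -0.0, -0.429], [0.001, -1.0, -0.001]]
wrist_force: [0.4, 0.3, -0.3]
gripper_width: 1.003
```

Emit:
jog_arm --series '[[[0.04, 0, 0.0145], [0, 0, 0], 0.087], [[0.04, 0, 0.0145], [0, 0, 0], 0.087], [[0.03, 0, 0.012], [0, 0, 0], 0.087], [[0, 0, 0], [0, 0, 0], 0.087], [[0, 0, 0], [0, 0, 0], 0.087]]'

```text
time_s: 15.28
tcp_pos: [0.479, -0.2424, 0.2323]
ee_rot: [[-0.429, -0.001, 0.903], [-0.903, 0.0, -0.429], [0.0, -1.0, -0.001]]
wrist_force: [0.0, -0.0, -0.2]
gripper_width: 1.002
```

Run:
```python
from h import *
np.set_printoptions(precision=5,suppress=True)
s=sense();print(s["tcp_pos"],s["wrist_force"],s["joints"])
print(s["ee_rot"].T@(np.array([.4795,-.2498,.128])-s["tcp_pos"]))
a=capture("side");b=capture("top")
c=np.hstack([crop(a,185,110,350,320,2.4),cv2.copyMakeBorder(crop(b,150,160,280,275,2.9),0,504-333,0,0,0)[:504]]);cv2.imwrite("pics/m3.png",c);print(c.shape)
```

```text
[ 0.47905 -0.24243  0.23229] [ 0.01067 -0.02803 -0.1633 ] [ -9.53522  13.07969 -10.99428  -0.01465 -65.99041  74.13675]
[0.00645 0.10428 0.00369]
(504, 773, 3)
```

View pics/m3.png

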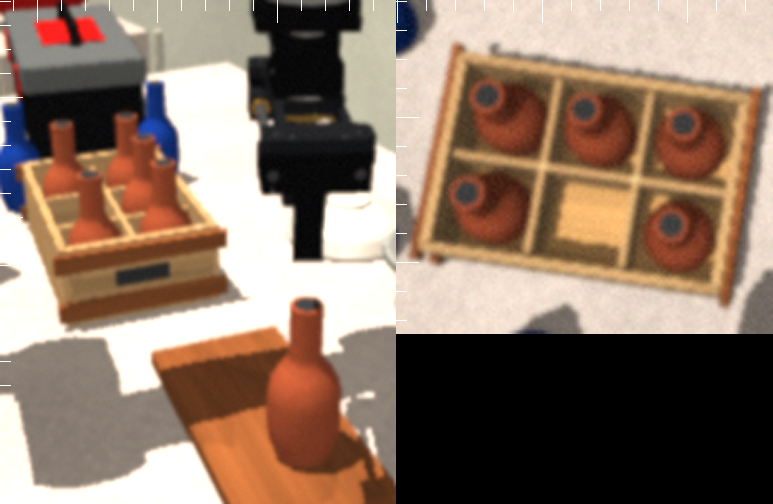

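Vase a stands upright in pocket5, with its mouth at crop (487,95). Only the lower-middle pocket is empty, and vase b stands undisturbed on the board. Next I correct by (.0065, 0, .0037) and descend 0.104.

Emit:
jog_arm --series '[[[0.0065, 0, 0.0037], [0, 0, 0], 0.087], [[0, 0.01, 0], [0, 0, 0], 0.087], [[0, 0.02, 0], [0, 0, 0], 0.087], [[0, 0, 0], [0, 0, 0], 0.087]]'

```text
time_s: 15.88
tcp_pos: [0.4791, -0.2494, 0.2005]
ee_rot: [[-0.428, -0.005, 0.904], [-0.904, 0.001, -0.428], [0.001, -1.0, -0.005]]
wrist_force: [-0.9, -0.3, -0.3]
gripper_width: 1.0
```

Emit:
jog_arm --series '[[[0, 0.02, 0], [0, 0, 0], 0.087], [[0, 0.02, 0], [0, 0, 0], 0.087], [[0, 0.02, 0], [0, 0, 0], 0.087], [[0, 0.01, 0], [0, 0, 0], 0.087], [[0, 0.004, 0], [0, 0, 0], 0.087], [[0, 0, 0], [0, 0, 0], 0.087], [[0, 0, 0], [0, 0, 0], 0.05], [[0, 0, 0], [0, 0, 0], 0.04]]'

```text
time_s: 16.88
tcp_pos: [0.4807, -0.2501, 0.1291]
ee_rot: [[-0.428, 0.001, 0.904], [-0.904, -0.0, -0.428], [-0.0, -1.0, 0.001]]
wrist_force: [0.4, -0.2, -0.5]
gripper_width: 0.852
```

Emit:
jog_arm --series '[[[0, 0, 0], [0, 0, 0], 0.036], [[0, 0, 0], [0, 0, 0], 0.032], [[0, 0, 0], [0, 0, 0], 0.028], [[0, 0, 0], [0, 0, 0], 0.024], [[0, 0, 0], [0, 0, 0], 0.02], [[0, 0, 0], [0, 0, 0], 0.015], [[0, 0, 0], [0, 0, 0], 0.01], [[0, 0, 0], [0, 0, 0], 0.01]]'

```text
time_s: 17.88
tcp_pos: [0.4804, -0.2499, 0.1285]
ee_rot: [[-0.429, 0.0, 0.904], [-0.904, 0.0, -0.429], [-0.0, -1.0, -0.0]]
wrist_force: [-0.5, -0.3, 0.3]
gripper_width: 0.304
```

Emit:
jog_arm --series '[[[0, -0.005, 0], [0, 0, 0], 0.01], [[0, -0.01, 0], [0, 0, 0], 0.01], [[0, -0.02, 0], [0, 0, 0], 0.01], [[0, -0.03, 0], [0, 0, 0], 0.01], [[0, -0.035, 0], [0, 0, 0], 0.01], [[0, -0.035, 0], [0, 0, 0], 0.01], [[0, -0.025, 0], [0, 0, 0], 0.01], [[0, -0.012, 0], [0, 0, 0], 0.01], [[-0.01, 0, -0.006], [0, 0, 0], 0.01], [[-0.02, 0, -0.012], [0, 0, 0], 0.01]]'

```text
time_s: 19.12
tcp_pos: [0.4761, -0.2143, 0.2988]
ee_rot: [[-0.43, -0.003, 0.903], [-0.903, 0.001, -0.43], [0.0, -1.0, -0.003]]
wrist_force: [-0.2, -0.6, -3.8]
gripper_width: 0.306
```

Emit:
jog_arm --series '[[[-0.026, 0, -0.016], [0, 0, 0], 0.01], [[-0.026, 0, -0.016], [0, 0, 0], 0.01], [[-0.026, 0, -0.016], [0, 0, 0], 0.01], [[-0.026, 0, -0.016], [0, 0, 0], 0.01], [[-0.026, 0, -0.016], [0, 0, 0], 0.01], [[-0.026, 0, -0.016], [0, 0, 0], 0.01], [[-0.026, 0, -0.016], [0, 0, 0], 0.01], [[-0.026, 0, -0.016], [0, 0, 0], 0.01], [[-0.026, 0, -0.016], [0, 0, 0], 0.01], [[-0.026, 0, -0.016], [0, 0, 0], 0.01]]'

```text
time_s: 20.38
tcp_pos: [0.4423, 0.0895, 0.299]
ee_rot: [[-0.428, -0.003, 0.904], [-0.904, -0.001, -0.428], [0.002, -1.0, -0.002]]
wrist_force: [-0.0, 0.3, -2.0]
gripper_width: 0.307
```

Emit:
jog_arm --series '[[[-0.026, 0, -0.016], [0, 0, 0], 0.01], [[-0.026, 0, -0.016], [0, 0, 0], 0.01], [[-0.02, 0, -0.012], [0, 0, 0], 0.01], [[-0.01, 0, -0.006], [0, 0, 0], 0.01], [[0, 0, 0], [0, 0, 0], 0.01], [[0, 0, 0], [0, 0, 0], 0.01]]'

```text
time_s: 21.12
tcp_pos: [0.4335, 0.1832, 0.3002]
ee_rot: [[-0.429, -0.001, 0.903], [-0.903, -0.001, -0.429], [0.001, -1.0, -0.0]]
wrist_force: [0.7, -0.5, -2.2]
gripper_width: 0.311
```

Run:
```python
from h import *
np.set_printoptions(precision=5,suppress=True)
s=sense();print(s["tcp_pos"],s["wrist_force"],s["gripper_width"])
print(s["ee_rot"].T@(np.array([.434,.1944,.1195])-s["tcp_pos"]))
```

```text
[0.43352 0.1832  0.30023] [ 0.66512 -0.51447 -2.22525] 0.31101607465885844
[-0.01049  0.18072 -0.0043 ]
```

Emit:
jog_arm --series '[[[-0.0105, 0, -0.0043], [0, 0, 0], 0.01], [[0, 0.015, 0], [0, 0, 0], 0.01], [[0, 0.025, 0], [0, 0, 0], 0.01], [[0, 0.025, 0], [0, 0, 0], 0.01], [[0, 0.015, 0], [0, 0, 0], 0.01], [[0, 0, 0], [0, 0, 0], 0.01], [[0, 0, 0], [0, 0, 0], 0.01]]'

```text
time_s: 22.0
tcp_pos: [0.4351, 0.1955, 0.2214]
ee_rot: [[-0.428, 0.002, 0.904], [-0.904, 0.001, -0.428], [-0.001, -1.0, 0.001]]
wrist_force: [1.0, 1.2, -1.5]
gripper_width: 0.305
```

Run:
```python
from h import *
np.set_printoptions(precision=5,suppress=True)
s=sense();print(s["tcp_pos"],s["wrist_force"],s["gripper_width"])
print(s["ee_rot"].T@(np.array([.434,.1944,.1195])-s["tcp_pos"]))
a=capture("side")
cv2.imwrite("pics/m4.png",crop(a,180,110,290,245,4.4))
```

```text
[0.43506 0.19553 0.22137] [ 0.99631  1.24441 -1.45475] 0.30469782010796415
[ 0.00162  0.10187 -0.00059]
```

View pics/m4.png

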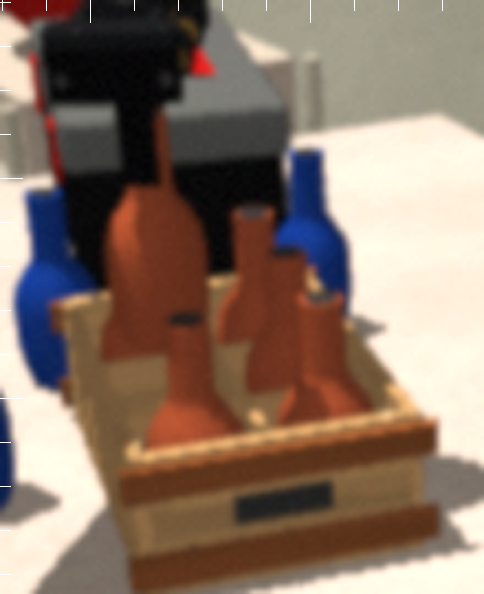

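Vase b hangs upright over the middle pocket, in front of packed pocket2. I lower it now.

Emit:
jog_arm --series '[[[0.001, 0.01, -0.0005], [0, 0, 0], 0.01], [[0, 0.015, 0], [0, 0, 0], 0.01], [[0, 0.015, 0], [0, 0, 0], 0.01], [[0, 0.015, 0], [0, 0, 0], 0.01], [[0, 0.015, 0], [0, 0, 0], 0.01], [[0, 0.01, 0], [0, 0, 0], 0.01], [[0, 0.006, 0], [0, 0, 0], 0.01], [[0, 0.003, 0], [0, 0, 0], 0.01], [[0, 0, 0], [0, 0, 0], 0.01]]'

```text
time_s: 23.18
tcp_pos: [0.4336, 0.1946, 0.1317]
ee_rot: [[-0.428, 0.0, 0.904], [-0.904, 0.0, -0.428], [-0.0, -1.0, 0.0]]
wrist_force: [0.6, 1.5, -2.8]
gripper_width: 0.309
```

Emit:
jog_arm --series '[[[0, 0.002, 0], [0, 0, 0], 0.01], [[0, 0.002, 0], [0, 0, 0], 0.01], [[0, 0.002, 0], [0, 0, 0], 0.01], [[0, 0.001, 0], [0, 0, 0], 0.01], [[0, 0, 0], [0, 0, 0], 0.01]]'

```text
time_s: 23.8
tcp_pos: [0.4335, 0.1944, 0.1245]
ee_rot: [[-0.428, -0.0, 0.904], [-0.904, -0.0, -0.428], [0.0, -1.0, -0.0]]
wrist_force: [-0.1, -0.2, -2.3]
gripper_width: 0.302
```

Emit:
jog_arm --series '[[[0, 0.001, 0], [0, 0, 0], 0.01], [[0, 0.001, 0], [0, 0, 0], 0.01], [[0, 0.001, 0], [0, 0, 0], 0.01], [[0, 0.001, 0], [0, 0, 0], 0.01], [[0, 0.0005, 0], [0, 0, 0], 0.01], [[0, 0, 0], [0, 0, 0], 0.01]]'

```text
time_s: 24.55
tcp_pos: [0.4335, 0.1945, 0.12]
ee_rot: [[-0.428, -0.0, 0.904], [-0.904, -0.0, -0.428], [0.0, -1.0, -0.0]]
wrist_force: [-0.7, -0.1, -2.9]
gripper_width: 0.308
```

Emit:
jog_arm --series '[[[0, 0.001, 0], [0, 0, 0], 0.01], [[0, 0, 0], [0, 0, 0], 0.01]]'

```text
time_s: 24.8
tcp_pos: [0.4337, 0.1946, 0.1195]
ee_rot: [[-0.428, 0.001, 0.904], [-0.904, 0.0, -0.428], [-0.0, -1.0, 0.0]]
wrist_force: [-0.9, -0.3, 1.3]
gripper_width: 0.309
```

The foot touches at TCP .1195 as predicted, with force up to +1.3 N from -2.5. I release, withdraw and retreat.

Emit:
jog_arm --series '[[[0, 0.0005, 0], [0, 0, 0], 0.01], [[0, 0, 0], [0, 0, 0], 0.03], [[0, 0, 0], [0, 0, 0], 0.038], [[0, 0, 0], [0, 0, 0], 0.046], [[0, 0, 0], [0, 0, 0], 0.05], [[0, 0, 0], [0, 0, 0], 0.05], [[0, 0, 0], [0, 0, 0], 0.05]]'

```text
time_s: 25.68
tcp_pos: [0.4335, 0.1945, 0.1185]
ee_rot: [[-0.428, 0.0, 0.904], [-0.904, -0.0, -0.428], [-0.0, -1.0, 0.0]]
wrist_force: [0.4, 0.2, -0.6]
gripper_width: 0.569
```

Emit:
jog_arm --series '[[[0, -0.005, 0], [0, 0, 0], 0.05], [[0, -0.015, 0], [0, 0, 0], 0.05], [[0, -0.025, 0], [0, 0, 0], 0.05], [[0, -0.03, 0], [0, 0, 0], 0.05], [[0, -0.03, 0], [0, 0, 0], 0.05], [[0, -0.03, 0], [0, 0, 0], 0.05], [[0.03, 0, 0.01], [0, 0, 0], 0.05], [[0.04, 0, 0.0145], [0, 0, 0], 0.05], [[0.04, 0, 0.0145], [0, 0, 0], 0.05], [[0.04, 0, 0.0145], [0, 0, 0], 0.05]]'

```text
time_s: 26.92
tcp_pos: [0.4172, 0.0348, 0.2541]
ee_rot: [[-0.428, 0.001, 0.904], [-0.904, 0.0, -0.428], [-0.001, -1.0, 0.001]]
wrist_force: [0.5, 0.3, 0.5]
gripper_width: 0.576
```

Emit:
jog_arm --series '[[[0.04, 0, 0.0145], [0, 0, 0], 0.05], [[0.04, 0, 0.0145], [0, 0, 0], 0.05], [[0.04, 0, 0.0145], [0, 0, 0], 0.05], [[0.04, 0, 0.0145], [0, 0, 0], 0.05], [[0.04, 0, 0.0145], [0, 0, 0], 0.05], [[0.04, 0, 0.0145], [0, 0, 0], 0.05], [[0, 0, 0], [0, 0, 0], 0.05], [[0, 0, 0], [0, 0, 0], 0.05], [[0, 0, 0], [0, 0, 0], 0.05]]'

```text
time_s: 28.05
tcp_pos: [0.3935, -0.2174, 0.2537]
ee_rot: [[-0.427, 0.0, 0.904], [-0.904, 0.0, -0.427], [-0.0, -1.0, 0.0]]
wrist_force: [-1.8, 0.2, 0.8]
gripper_width: 0.575
```

Run:
```python
from h import *
s=sense();print(s["tcp_pos"],s["wrist_force"])
a=capture("side");b=capture("top")
c=np.hstack([crop(a,185,130,320,290,3),cv2.copyMakeBorder(crop(b,150,160,280,275,3),0,480-345,0,0,0)]);cv2.imwrite("pics/m5.png",c);print(c.shape)
```

```text
[ 0.39347468 -0.21735287  0.2537434 ] [-1.75094214  0.18838658  0.77238572]
(480, 795, 3)
```

View pics/m5.png

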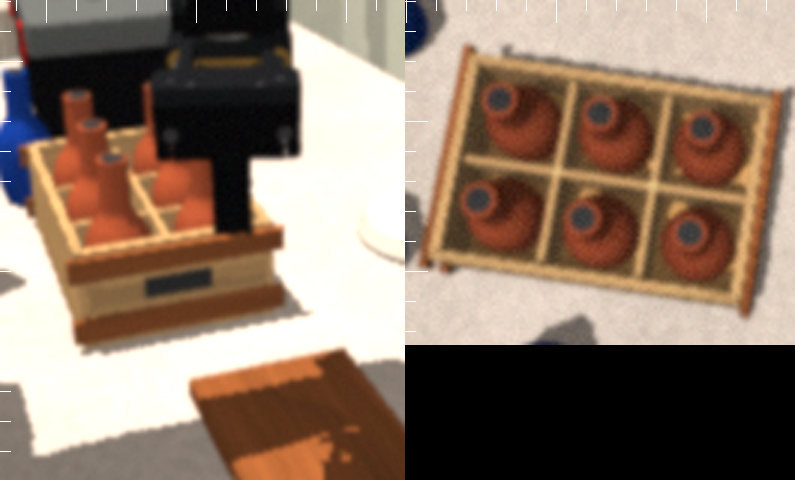

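All six pockets hold an upright vase. The two new ones have mouths at crop (500,100) and (582,217), the board is empty, and the arm is clear. I'm handing in.

```bash
python3 -c "
from station import *
print(finish_job())"
```

```text
the job is handed in; nothing more can be done
None
```

Both board vases are now in the crate's two empty pockets: vase a in pocket5 and vase b in pocket1. I carried each by the neck, lowered it until the wrist force showed the foot on the floor (about 8 N and 4 N), released it, and drew the arm back. The job was handed in at about 28 s of the 54 s limit; no verdict is reported.

- **Final picture:** the top view shows one upright vase per pocket. In the side view the gripper hid part of the right-hand row.
- **Heights:** both vases met the pocket floor at the height predicted from the grasp, to within 1 mm.
- **Bowl and wheel:** no move went near the bowl or the wheel, but I did not measure their positions again at the end.
- **Disagreement:** the crate's 180 mm side measured 4 mm short in the first picture because I marked the rim roughly. The full pockets' predicted and measured centres agreed to about 2 mm.

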